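# Show the tamper's foot to the inspection camera

## Task

Wake the inspection camera by pressing its start button fully down and letting it come up again. Then take the tamper (the tool with the tall handle) out of the tool station and present it to the camera in the air: the flat underside of its foot centred in front of the lens, square to it and 120 mm away, without the tamper touching the camera, and with the leveller, the bottle and the cup left where they stand. The job ends holding: finish with the tamper held still in that place in the gripper, do not put it down.

Things in the scene. Friction and masses are not known exactly. Their poses are not given: they have to be found in the camera images.
- wake (a joint): The camera's start button: a round grey push button, 28 mm across, pressed straight down against a spring. Value 0 m when up, 0.006 m fully down (about 5 N); it springs back when released.
- wake_top (a point): Centre of the top face of the start button. It stands upright on the grey control box at one end of the camera's aluminium base plate (190 x 250 x 12 mm), 77 mm above the counter, 95 mm to the side of the camera head and 80 mm nearer the robot side than the lens centre (in the base plate's own axes).
- lens (a point): Centre of the front face of the inspection camera's lens, 110 mm above the counter. Its z axis is the line of sight, pointing out of the lens: it slopes up, 30 degrees from vertical, leaning towards the robot's side of the counter (the exact bearing varies). Its y axis is level. The lens sits in a white-faced ring of 68 mm diameter and 14 mm thickness on a black barrel 42 mm thick that runs 82 mm back down the line of sight; the camera is fixed to the counter.
- cam: The inspection camera, fixed: aluminium base plate 190 mm (own x) x 250 mm (own y) x 12 mm, origin under its centre; in these axes the lens centre lies at (30, 0, 110) mm and the button's top at (-50, -95, 77) mm. The line of sight leans to its -x.
- tamper: The tamper, loose, about 0.3 kg, round all about its own z axis (which points from the foot up the handle), standing upright in one of the station's two seats at the start. Origin at the centre of the flat underside of its foot. Steel foot 58 mm diameter and 16 mm high, neck 21 mm diameter up to 22 mm, straight wooden handle 29 mm diameter from 22 to 84 mm, steel cap 23 mm diameter up to 90 mm.
- tamper_mid (a point): The tamper's centre, half-way up: on its axis 45 mm above the underside of the foot, in the lower part of the handle. Axes as the tamper's.
- tamper_foot (a point): Centre of the flat underside of the tamper's foot: the face to show to the camera. Axes as the tamper's.
- tamper_top (a point): Top of the tamper's handle cap, on its axis, 90 mm above the underside of the foot.
- station: The tool station: a fixed black block 110 mm (own x) x 230 mm (own y) x 30 mm high, origin under its centre, with two round seats 63 mm wide and 12 mm deep, 58 mm either side of its centre along its own y. The tamper stands in one and the leveller in the other (which is which varies).
- leveller_mid (a point): Centre of the leveller, a loose low disc tool without a handle: 58 mm steel foot under a wooden cap 66 mm wide, 36 mm high in all. To be left in its seat.
- bottle_mid (a point): Point on the axis of the amber glass bottle with a steel pouring spout, 80 mm above its underside; 64 mm wide, about 205 mm high with the spout. To be left alone.
- cup_mid (a point): Centre of a white espresso cup with a handle, 72 mm wide without it, 65 mm high. To be left alone.
Things that resemble listed ones, but are neither listed nor needed, are in the scene too. What is shaped like the tamper but black, orange or purple is not meant.

How it is judged:
On the way, in this order (a step that is already met when the one before it is completed fails the run):
1. The start button is pressed fully down (value of joint wake above 0.005 m), for 0.05 s.
2. The start button is released and has come up again (value of joint wake below 0.001 m), for 0.1 s.
3. The tamper is lifted clear of the station in the gripper (height (world z) of tamper_foot above 0.05 m and contact force between the fingers and tamper above 1 N), for 0.2 s.
At the end, for the whole second after the job is handed in: Tamper held still in the gripper alone, foot towards the lens: centre of the foot's underside within 20 mm (lens x and y) of the line of sight and 95 to 145 mm out from the lens, its axis within 12 degrees of the line of sight; button up (x of tamper_foot in the frame of lens between -0.02 and 0.02 m and y of tamper_foot in the frame of lens between -0.02 and 0.02 m and z of tamper_foot in the frame of lens between 0.095 and 0.145 m and z of tamper_top in the frame of lens above 0.16 m and angle between the z axis of tamper_mid and the z axis of lens, either way round below 0.21 rad and contact force between the fingers and tamper above 1 N and height (world z) of tamper_foot above 0.13 m and linear speed of tamper below 0.02 m/s and angular speed of tamper below 0.15 rad/s and value of joint wake below 0.001 m and contact force between tamper and station below 0.2 N); the arm keeps its last pose, push and grip.
It fails at once if The leveller is disturbed (moved more than 20 mm) (distance of leveller_mid from where it was at the start of the episode above 0.02 m).
It fails at once if The bottle is disturbed (moved more than 30 mm) (distance of bottle_mid from where it was at the start of the episode above 0.03 m).
It fails at once if The cup is disturbed (moved more than 30 mm) (distance of cup_mid from where it was at the start of the episode above 0.03 m).
It fails at once if The tamper touches the camera (contact force between tamper and cam above 0.5 N).
It also fails if it takes over 64 s, if anything falls off the work surface, if the arm or the gripper's body presses on something with over 40 N, if the wrist force passes 120 N, or if a joint passes its speed limit or range.

## Robot

A 6-joint arm with a two-finger parallel gripper is mounted at the origin on the work surface. World frame = base frame: x ahead of the robot, y to its left, z up, the work surface at z = 0. Lengths are in m, angles in rad, forces in N, time in s.
With the tool pointing down it reaches from about 0.325 to 0.775 m from the base axis. Payload 9.3 kg.
Tool frame: the origin (TCP) lies at the very end of the fingers, on their centre line; the grasp point (between the pads) lies 19 mm behind it; y points along the fingers, z is the direction in which the jaws open and shut, and the axes are right-handed (so a half turn about y gives the same grasp; the last joint's range is limited). The gripper opens to 85 mm and grips with 20 to 120 N. Pads are 22 mm wide; open, the fingers measure 114 mm over their backs; the gripper's body (76 mm by 85 mm) begins 54 mm behind the grasp point. The pads swing forward as they close: fully open they stand 13 mm farther back than shut.
Start: joints at [-1.394, 0.259, 0.021, 1.334, 0, 1.418], TCP at [0.178, -0.52, 0.231] pointing down, gripper open.
Joint ranges: [-3.04, 3.04], [-0.91, 1.82], [-1.04, 1.36], [-1.92, 1.95], [-1.52, 1.45], [-3.14, 3.14]. Speed limits (rad/s): [2.22, 2.22, 2.79, 3.14, 3.14, 3.14].

## Interface

Orientations are given as [roll, pitch, yaw] about the fixed x, y, z axes, in that order (R = Rz(yaw) Ry(pitch) Rx(roll)).
In Python, from station import manip, viewer, sign_off gives the robot as it stands.
- The arm moves only by the tool servo_tool, never from a script. Its argument "rows" is a list of rows, each a list of 3 entries, a list of its own where there are three numbers: the shift along the tool's x, y, z each as a share of 1000 mm, from -1 to 1, then the turn, a rotation vector about the tool's x, y, z each as a share of 0.12 rad, from -1 to 1, then the gripper command: -1 is fully open, 1 is shut, values between are in proportion. In form: [[[dx, dy, dz], [wx, wy, wz], grip], ...]. A call has 1 to 20 rows; each row shifts and turns the pose as measured when the row begins, along the tool's axes as they then stand; what a row does not reach is not made up. A row lasts 1/8 s, in which the tool goes at most 62.5 mm and 10.7 degrees, less where a joint would pass 70% of its speed; a pose out of reach is approached as far as the arm can. A call with a number of a shift or a turn outside -1 to 1 is refused whole. A call with a gripper value outside its range is refused whole. The fingers move at their own pace and stop on an object; "squeeze" is the grip in N (left out, the last holds). Time passes only in rows, so rows that do not move let the fingers close. It gives the time, the measured TCP pose, the force and the opening at its end, in the units of the state.
- manip.state(): the state, without advancing time (a new reading comes with each control period).
- viewer.get_image(name): name is "side" or "top"; returns the picture (420x560x3 uint8, red, green, blue); there is no depth.
- viewer.calibration(name): a dict with "fx", "fy", "cx", "cy" (pixels), "origin" and "attitude" of the camera in the world. Camera axes: x right, y down, z forward; pixel columns grow to the right and rows downward; lengths in m; the calibration is good to about 2 mm. A picture is of the moment at which its call begins. calibration takes no time and is no camera call.
- sign_off(): hands the job in, once; it reports no verdict.
The state is a dict: "t": time; "qpos": joint angles; "qvel": joint speeds; "joint_torque": joint torques, N m; "tcp_pos": TCP position; "tool_rot": TCP orientation; "wrist_force": force on the tool from outside, world axes, zero at the start; "moment": the same for the moment, N m; "width": opening from 0.0 (shut) to 1.0 (fully open).
Only numpy, scipy, OpenCV 4.12 (cv2) and the standard library are available. Lean on these libraries where they do the work, as an engineer would, in place of code of your own. Each camera call takes 0.05 s, during which the arm holds its last target. There are 200 camera calls.

## Working session

There is one attempt and no reset: what is moved stays moved. The work goes in short steps, Python scripts to look and compute and a tool call to move; the robot and the scene stay as the last step left them, time stands still between calls to the robot, and variables do not carry over. Pictures are saved under pics/ and viewed, about 8 in all and at most 12, crops included, and the job is handed in when it is done.

Besides the shell and the picture viewer there is one more tool, called after "Call:" as name(argument=value, ...) on one line, values as JSON. servo_tool: Moves the arm, as the interface text tells. Its arguments: {"type":"object","properties":{"rows":{"type":"array","items":{"type":"array"}},"squeeze":{"type":"number"}},"required":["rows"]}

```bash
mkdir -p pics; ls; python3 - <<'E'
from station import manip, viewer
import cv2
print(manip.state())
for n in("top","side"):
    cv2.imwrite(f"pics/{n}0.png",viewer.get_image(n)[:,:,::-1]); print(n,viewer.calibration(n))
E
```

```text
pics
{'t': 0.0, 'qpos': array([-1.39357818e+00,  2.59167032e-01,  2.07365200e-02,  1.33369700e+00,
        1.15316384e-05,  1.41819102e+00]), 'qvel': array([ 7.76696160e-04,  6.83944313e-04,  2.64042680e-05, -1.65878650e-03,
       -9.45583263e-04,  1.68682100e-03]), 'joint_torque': array([-7.47781614e-04, -5.55635655e+01,  3.44532537e+01,  1.37104702e-02,
       -2.31653648e-04, -9.21982171e-07]), 'tcp_pos': array([ 0.17807563, -0.52006452,  0.2306699 ]), 'tool_rot': array([-1.57211029e+00,  2.13755698e-04, -2.81176935e+00]), 'wrist_force': array([ 0.5568932 ,  0.53296196, -0.05567196]), 'moment': array([ 0.00074766,  0.01592713, -0.04085558]), 'width': 0.9998448889151977}
top {'fx': 512.713967350112, 'fy': 512.713967350112, 'cx': 276.7063183484792, 'cy': 218.32964853751633, 'origin': array([0.49172426, 0.01820266, 1.54201332]), 'attitude': array([-3.07205144e+00, -1.71125294e-03, -1.58264209e+00])}
side {'fx': 468.5407611965105, 'fy': 468.5407611965105, 'cx': 277.90317844527175, 'cy': 212.464975352689, 'origin': array([0.08230596, 0.98138617, 0.85931094]), 'attitude': array([-2.1650724 , -0.02491755, -2.6082692 ])}
```

View pics/top0.png

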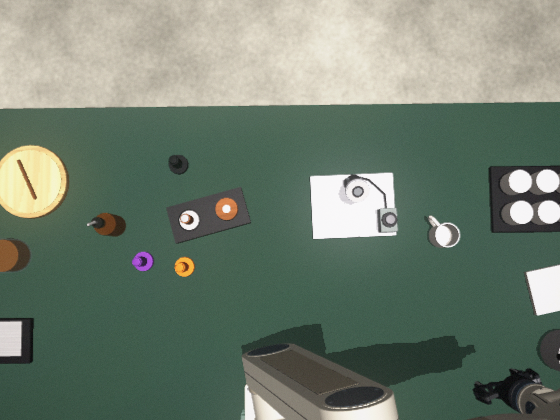

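View pics/side0.png

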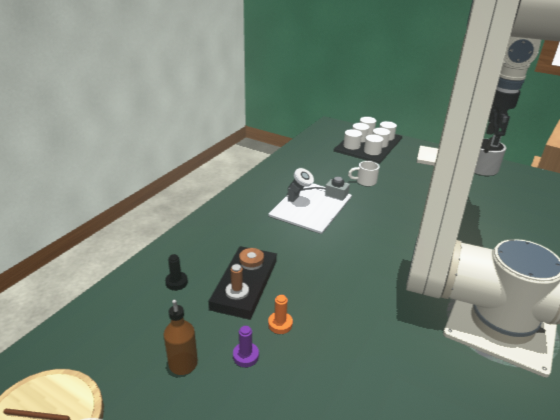

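The tamper is the wood/steel tool in the left seat of the station, top (189,219), side (237,280). It is the only one with a wooden handle. The lookalikes are black at top (178,164), orange at (184,267) and purple at (142,261), all outside the station. The leveller is at (226,209), the camera plate at (353,206), the button at (389,219) and the lens at (357,190).

```bash
cat > h.py <<'E'
import numpy as np, cv2
from scipy.spatial.transform import Rotation as Ro
from station import viewer, manip
def ray(n,uv):
    c=viewer.calibration(n); R=Ro.from_euler('xyz',c['attitude']).as_matrix()
    d=R@np.array([(uv[0]-c['cx'])/c['fx'],(uv[1]-c['cy'])/c['fy'],1]); return np.array(c['origin']),d/np.linalg.norm(d)
def onz(n,uv,z):
    o,d=ray(n,uv); return o+d*(z-o[2])/d[2]
def tri(a,b):
    o1,d1=ray('top',a);o2,d2=ray('side',b)
    s=np.linalg.lstsq(np.c_[d1,-d2],o2-o1,rcond=None)[0]
    p,q=o1+d1*s[0],o2+d2*s[1]; return (p+q)/2,np.linalg.norm(p-q)
def proj(n,p):
    c=viewer.calibration(n); R=Ro.from_euler('xyz',c['attitude']).as_matrix()
    q=R.T@(np.array(p)-c['origin']); return np.array([c['fx']*q[0]/q[2]+c['cx'],c['fy']*q[1]/q[2]+c['cy']])
E
python3 - <<'E'
from h import *
t=cv2.imread('pics/top0.png'); s=cv2.imread('pics/side0.png')
def blobs(m,n,amin):
    for c in cv2.findContours(m.astype(np.uint8),cv2.RETR_EXTERNAL,cv2.CHAIN_APPROX_NONE)[0]:
        if cv2.contourArea(c)>amin: yield c
# plate
hsv=cv2.cvtColor(t,cv2.COLOR_BGR2HSV)
m=np.zeros(t.shape[:2],bool); m[165:245,300:402]=((hsv[...,1]<60)&(hsv[...,2]>170))[165:245,300:402]
c=max(blobs(m,'top',500),key=cv2.contourArea)
P=np.array([onz('top',p[0],.012)[:2] for p in c],np.float32)
r=cv2.minAreaRect(P); print('plate',r, cv2.boxPoints(r).tolist(), 'px',cv2.minAreaRect(c))
print('station:')
m=np.zeros(t.shape[:2],bool); m[180:250,160:256]=(hsv[...,2]<50)[180:250,160:256]
c=max(blobs(m,'top',300),key=cv2.contourArea)
P=np.array([onz('top',p[0],.03)[:2] for p in c],np.float32)
r=cv2.minAreaRect(P);print(r,cv2.boxPoints(r).tolist())
cs=[cv2.resize(x,(400,300),interpolation=cv2.INTER_CUBIC) for x in (t[175:250,155:255],t[165:240,305:405],s[235:310,195:295],s[155:230,265:365])]
cv2.imwrite('pics/crops.png',np.vstack([np.hstack(cs[:2]),np.hstack(cs[2:])]))
E
```

```text
plate ((0.6349250078201294, -0.21571770310401917), (0.1888035088777542, 0.25331398844718933), 1.8121651411056519) [[0.5365651845932007, -0.092109315097332], [0.5445756912231445, -0.34529662132263184], [0.7332848310470581, -0.33932608366012573], [0.7252743244171143, -0.0861387848854065]] px ((353.45001220703125, 205.34999084472656), (62.766788482666016, 84.96321105957031), 87.51044464111328)
station:Traceback (most recent call last):
  File "<stdin>", line 14, in <module>
ValueError: max() iterable argument is empty
```

```bash
python3 - <<'E'
from h import *
t=cv2.imread('pics/top0.png'); s=cv2.imread('pics/side0.png')
hsv=cv2.cvtColor(t,cv2.COLOR_BGR2HSV)
b=t.astype(int); m=np.zeros(t.shape[:2],np.uint8)
m[180:250,160:256]=((b[...,1]-b[...,2]<13)|(b[...,1]<30))[180:250,160:256]
m=cv2.morphologyEx(m,cv2.MORPH_OPEN,np.ones((3,3)))
c=max(cv2.findContours(m,cv2.RETR_EXTERNAL,cv2.CHAIN_APPROX_NONE)[0],key=cv2.contourArea)
P=np.array([onz('top',p[0],.03)[:2] for p in c],np.float32)
r=cv2.minAreaRect(P);print(r,cv2.boxPoints(r).tolist())
def P_(n,p): print(n,proj('top',p).round(1),proj('side',p).round(1))
c=np.array([.6349,-.2157]);a=np.radians(1.81);X=np.array([np.cos(a),np.sin(a)]);Y=np.array([-X[1],X[0]])
P_('lens',[*(c+.03*X),.11]);P_('btn',[*(c-.05*X-.095*Y),.077])
for k,p in enumerate([(x,y,.012) for x in(-.095,.095) for y in (-.125,.125)]): P_('corner',[*(c+p[0]*X+p[1]*Y),.012])
cs=[cv2.resize(x,(400,300),interpolation=cv2.INTER_CUBIC) for x in (t[175:250,155:255],t[165:240,305:405],s[235:310,195:295],s[155:230,265:365])]
cv2.imwrite('pics/crops.png',np.vstack([np.hstack(cs[:2]),np.hstack(cs[2:])]))
E
```

```text
((0.6099458932876587, 0.21723416447639465), (0.11333432793617249, 0.2310301512479782), 15.121421813964844) [[0.5251069068908691, 0.3139670193195343], [0.5853747129440308, 0.09093627333641052], [0.6947848796844482, 0.120501309633255], [0.6345170736312866, 0.3435320556163788]]
lens [358.  191.3] [305.  175.6]
btn [390.8 219. ] [338.1 178.3]
corner [396.8 235.1] [351.7 194.3]
corner [313.2 238.7] [321.9 231.2]
corner [393.  172.1] [302.4 180. ]
corner [310.1 175.6] [268.  213.4]
```

View pics/crops.png

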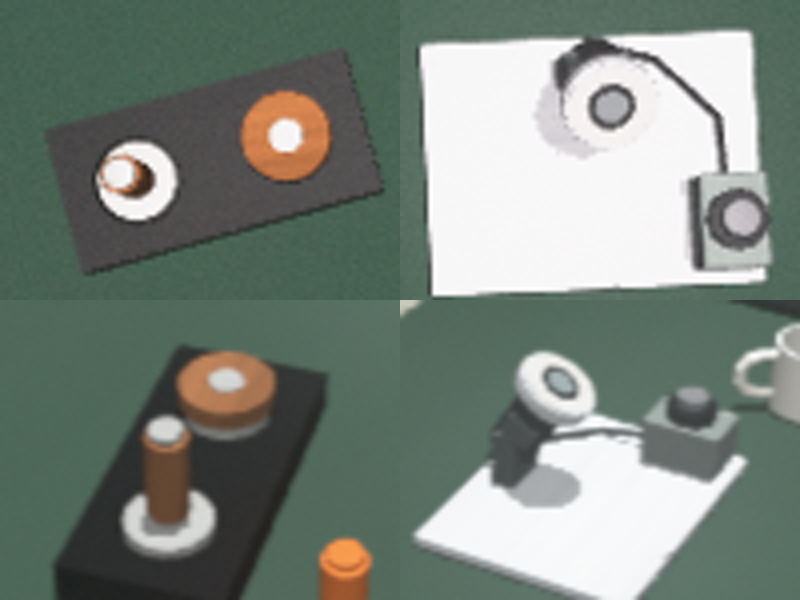

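The crops confirm the wooden tamper with its steel cap and foot in the left seat. Its cap is at top (185.5,218.7), the lens at top (357.8,191.5) and side (305,175), and the button at top (390.5,219.2). The lens and button agree with the plate fit to within half a pixel. I'll press the button first.

```bash
cat >> h.py <<'E'
def to(p,y=None,yaw=None):
    """tool-frame shift (m) and rotvec (rad) to TCP p, finger direction y, yaw of tool x"""
    s=manip.state(); R=Ro.from_euler('xyz',s['tool_rot']).as_matrix()
    out=R.T@(np.array(p)-s['tcp_pos'])
    rv=0
    if y is not None:
        y=np.array(y)/np.linalg.norm(y); x=np.array([np.cos(yaw),np.sin(yaw),0]); x-=y*(x@y); x/=np.linalg.norm(x)
        rv=Ro.from_matrix(R.T@np.c_[x,y,np.cross(x,y)]).as_rotvec()
    print('shift',out.round(4),'rot/.12',np.round(rv/np.float64(.12),2),'| tcp',s['tcp_pos'].round(4),'rpy',s['tool_rot'].round(3),'F',s['wrist_force'].round(1),'w',round(s['width'],3),'t',round(s['t'],2),'q',s['qpos'].round(2))
E
python3 - <<'E'
from h import *
b=onz('top',(390.6,219.1),.077); print('btn',b,tri((390.6,219.1),(338,178)))
print('tamper cap',onz('top',(185.5,218.7),.108), tri((185.5,218.7),(195+166/4,235+129/4)), 'foot',onz('top',(189.4,220),.034))
print('cup',onz('top',(443,235),.065),'bottle',onz('top',(95,223),.2))
to([.588,-.312,.2],[0,0,-1],-2.81)
E
```

```text
btn [ 0.58769212 -0.31178027  0.077     ] (array([ 0.58785476, -0.31133588,  0.0784944 ]), np.float64(0.0005637394286519936))
tamper cap [0.59352953 0.27018399 0.108     ] (array([0.59512604, 0.27135314, 0.106086  ]), np.float64(0.003326676406902737)) foot [0.59480802 0.27169674 0.034     ]
cup [ 0.54077399 -0.46433747  0.065     ] bottle [0.57848263 0.49108455 0.2       ]
shift [-0.4552  0.0309 -0.0641] rot/.12 [ 0.01 -0.01 -0.  ] | tcp [ 0.1781 -0.5201  0.2307] rpy [-1.572  0.    -2.812] F [-0.3  0.5  0.3] w 1.0 t 0.1 q [-1.39  0.26  0.02  1.33  0.    1.42]
```

Call:
servo_tool(rows=[[[-0.05,0,-0.007],[0,0,0],1],[[-0.05,0,-0.007],[0,0,0],1],[[-0.05,0,-0.007],[0,0,0],1],[[-0.05,0,-0.007],[0,0,0],1],[[-0.05,0,-0.007],[0,0,0],1],[[-0.05,0,-0.007],[0,0,0],1],[[-0.05,0,-0.007],[0,0,0],1],[[-0.05,0,-0.007],[0,0,0],1],[[0,0,0],[0,0,0],1],[[0,0,0],[0,0,0],1]], squeeze=60)

```text
t: 1.35
tcp_pos: [0.5486, -0.332, 0.2258]
tool_rot: [-1.579, -0.003, -2.815]
wrist_force: [-0.6, 0.2, 0.6]
width: -0.003
```

```bash
python3 -c "
from h import *
to([.5875,-.312,.1],[0,0,-1],-2.81)"
```

```text
shift [-0.0436  0.1257 -0.0054] rot/.12 [ 0.07 -0.04  0.02] | tcp [ 0.5486 -0.332   0.2258] rpy [-1.579 -0.003 -2.815] F [-0.6  0.2  0.6] w -0.003 t 1.35 q [-0.68  0.43  0.26  1.41  0.    2.14]
```

Call:
servo_tool(rows=[[[-0.022,0.03,-0.003],[0.07,0,0],1],[[-0.022,0.03,-0.003],[0,0,0],1],[[0,0.03,0],[0,0,0],1],[[0,0.03,0],[0,0,0],1],[[0,0,0],[0,0,0],1],[[0,0,0],[0,0,0],1]])

```text
t: 2.1
tcp_pos: [0.5839, -0.3171, 0.1051]
tool_rot: [-1.568, -0.002, -2.823]
wrist_force: [-0.1, -0.6, 0.0]
width: -0.005
```

```bash
python3 -c "
from h import *
to([.5875,-.3118,.071],[0,0,-1],-2.81)"
```

```text
shift [-0.0051  0.034  -0.004 ] rot/.12 [-0.02 -0.11  0.02] | tcp [ 0.5839 -0.3171  0.1051] rpy [-1.568e+00 -2.000e-03 -2.823e+00] F [-0.1 -0.6  0. ] w -0.005 t 2.1 q [-0.62  0.51  0.08  1.15 -0.    2.2 ]
```

Call:
servo_tool(rows=[[[-0.005,0.01,-0.004],[0,0,0],1],[[0,0.012,0],[0,0,0],1],[[0,0.006,0],[0,0,0],1],[[0,0.004,0],[0,0,0],1],[[0,0.003,0],[0,0,0],1],[[0,0.002,0],[0,0,0],1]])

```text
t: 2.85
tcp_pos: [0.5885, -0.3127, 0.0708]
tool_rot: [-1.563, 0.001, -2.824]
wrist_force: [-7.2, 4.2, 22.7]
width: 0.0
```

```bash
python3 -c "
from h import *
to([.5875,-.3118,.071])"
```

```text
shift [ 0.0007 -0.0002 -0.0012] rot/.12 0.0 | tcp [ 0.5885 -0.3127  0.0708] rpy [-1.563e+00  1.000e-03 -2.824e+00] F [-7.2  4.2 22.7] w 0.0 t 2.85 q [-0.61  0.53  0.03  1.06 -0.    2.21]
```

Call:
servo_tool(rows=[[[0,0,0],[0,0,0],1],[[0,-0.03,0],[0,0,0],1],[[0,-0.03,0],[0,0,0],1],[[0,-0.04,0],[0,0,0],1],[[0,-0.04,0],[0,-1,0],1],[[0,-0.02,0],[0,-1,0],0.5],[[0,0,0],[0,-1,0],0],[[0,0,0],[0,-1,0],-0.5],[[0,0,0],[0,-1,0],-1],[[0,0,0],[0,-1,0],-1],[[0,0,0],[0,-1,0],-1],[[0,0,0],[0,-1,0],-1],[[0,0,0],[0,-1,0],-1],[[0,0,0],[0,-1,0],-1],[[0,0,0],[0,-1,0],-1],[[0,0,0],[0,-1,0],-1],[[0,0,0],[0,-1,0],-1],[[0,0,0],[0,0,0],-1]])

```text
t: 5.1
tcp_pos: [0.5883, -0.3118, 0.2355]
tool_rot: [-1.569, -0.009, -1.213]
wrist_force: [0.0, -1.2, 0.2]
width: 0.998
```

```bash
python3 - <<'E'
from h import *
to([.594,.272,.22],[0,0,-1],-1.31)
i=viewer.get_image('side')[:,:,::-1]
cv2.imwrite('pics/rel.png',cv2.resize(i[130:240,250:410],(800,550)))
E
```

```text
shift [-0.545   0.011   0.2098] rot/.12 [-0.02  0.81  0.07] | tcp [ 0.5883 -0.3118  0.2355] rpy [-1.569 -0.009 -1.213] F [ 0.  -1.2  0.2] w 0.998 t 5.1 q [-0.61  0.46  0.33  1.44 -0.    0.6 ]
```

View pics/rel.png

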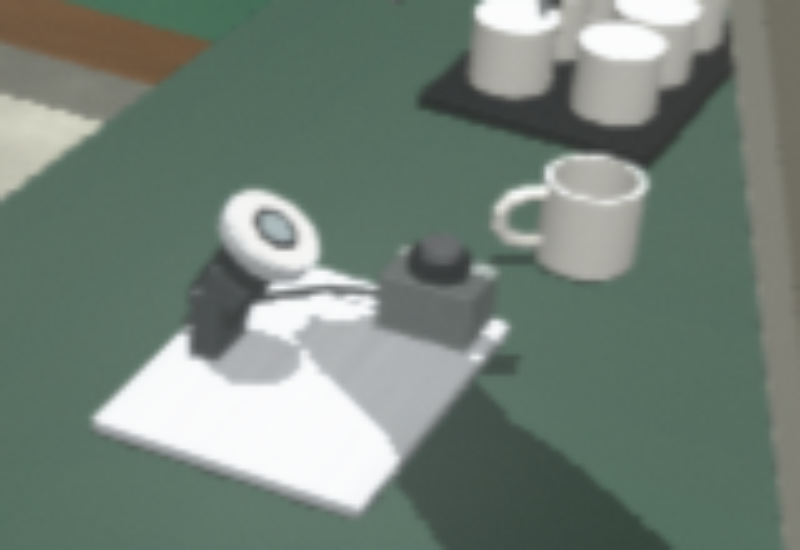

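The button has come back up, and the camera and cup have not moved. Next I move over to the tamper.

Call:
servo_tool(rows=[[[-0.05,0,0.019],[0,0.8,0],-1],[[-0.051,0,0.014],[0,0,0],-1],[[-0.051,0,0.014],[0,0,0],-1],[[-0.051,0,0.014],[0,0,0],-1],[[-0.051,0,0.014],[0,0,0],-1],[[-0.051,0,0.014],[0,0,0],-1],[[-0.051,0,0.014],[0,0,0],-1],[[-0.051,0,0.014],[0,0,0],-1],[[-0.051,0,0.014],[0,0,0],-1],[[-0.051,0,0.014],[0,0,0],-1],[[-0.051,0,0.014],[0,0,0],-1],[[0,0,0],[0,0,0],-1],[[0,0,0],[0,0,0],-1]])

```text
t: 6.78
tcp_pos: [0.6046, 0.2876, 0.2294]
tool_rot: [-1.566, -0.009, -1.354]
wrist_force: [-0.1, -0.3, -0.5]
width: 1.0
```

```bash
python3 -c "
from h import *
to([.594,.272,.14],[0,0,-1],-1.31)"
```

```text
shift [ 0.0122  0.0894 -0.0141] rot/.12 [-0.04 -0.37  0.07] | tcp [0.6046 0.2876 0.2294] rpy [-1.566 -0.009 -1.354] F [-0.1 -0.3 -0.5] w 1.0 t 6.78 q [ 0.32  0.47  0.34  1.44 -0.01  1.68]
```

Call:
servo_tool(rows=[[[0.012,0.03,-0.014],[0,-0.37,0.07],-1],[[0,0.03,0],[0,0,0],-1],[[0,0.02,0],[0,0,0],-1],[[0,0,0],[0,0,0],-1],[[0,0,0],[0,0,0],-1]])

```text
t: 7.4
tcp_pos: [0.595, 0.2663, 0.1498]
tool_rot: [-1.563, -0.001, -1.321]
wrist_force: [-0.1, -0.4, -0.2]
width: 1.004
```

```bash
python3 - <<'E'
from h import *
to([.594,.272,.054],[0,0,-1],-1.31)
i=viewer.get_image('side')[:,:,::-1]
cv2.imwrite('pics/pre.png',cv2.resize(i[190:320,150:320],(680,520)))
E
```

```text
shift [-0.0059  0.0958 -0.0003] rot/.12 [-0.06 -0.09  0.01] | tcp [0.595  0.2663 0.1498] rpy [-1.563e+00 -1.000e-03 -1.321e+00] F [-0.1 -0.4 -0.2] w 1.004 t 7.4 q [ 0.29  0.46  0.12  1.22 -0.    1.61]
```

View pics/pre.png

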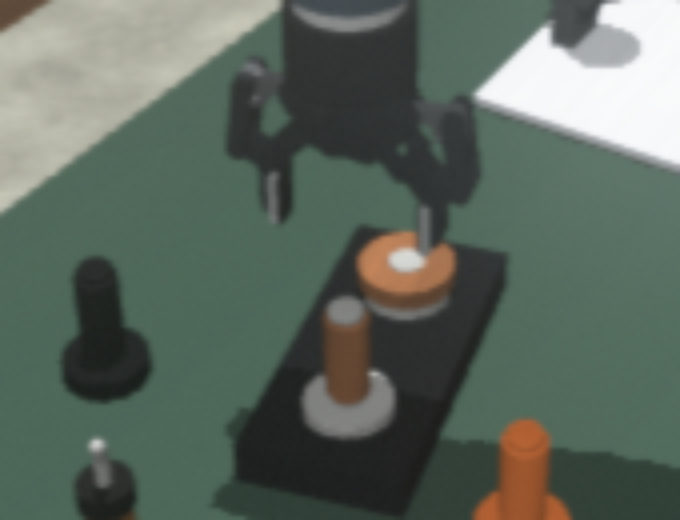

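The picture shows the open jaws straddling the tamper axis, with the cap at (345,310) in the crop. I'll descend.

Call:
servo_tool(rows=[[[-0.006,0.02,0],[-0.06,-0.09,0],-1],[[0,0.02,0],[0,0,0],-1],[[0,0.02,0],[0,0,0],-1],[[0,0.02,0],[0,0,0],-1],[[0,0.015,0],[0,0,0],-1],[[0,0,0],[0,0,0],-1]])

```text
t: 8.2
tcp_pos: [0.5937, 0.274, 0.0494]
tool_rot: [-1.57, -0.001, -1.307]
wrist_force: [0.6, 1.0, 1.0]
width: 1.001
```

```bash
python3 -c "
from h import *
to([.594,.272,.054],[0,0,-1],-1.31)"
```

```text
shift [ 0.0021 -0.0046 -0.0002] rot/.12 [-0.01  0.03  0.01] | tcp [0.5937 0.274  0.0494] rpy [-1.570e+00 -1.000e-03 -1.307e+00] F [0.6 1.  1. ] w 1.001 t 8.2 q [ 0.3   0.53 -0.03  1.01 -0.    1.61]
```

Call:
servo_tool(rows=[[[0.002,-0.004,0],[0,0,0],-0.5],[[0,0,0],[0,0,0],0],[[0,0,0],[0,0,0],0.5],[[0,0,0],[0,0,0],1],[[0,0,0],[0,0,0],1],[[0,0,0],[0,0,0],1],[[0,0,0],[0,0,0],1],[[0,0,0],[0,0,0],1]], squeeze=80)

```text
t: 9.2
tcp_pos: [0.5955, 0.2724, 0.056]
tool_rot: [-1.566, -0.0, -1.307]
wrist_force: [1.5, 0.5, 0.2]
width: 0.323
```

```bash
python3 -c "
from h import *
to([.594,.272,.2],[0,0,-1],-1.31)"
```

```text
shift [ 1.00e-04 -1.44e-01 -9.00e-04] rot/.12 [-0.04  0.03  0.  ] | tcp [0.5955 0.2724 0.056 ] rpy [-1.566 -0.    -1.307] F [1.5 0.5 0.2] w 0.323 t 9.2 q [ 0.3   0.52 -0.02  1.02 -0.    1.61]
```

Call:
servo_tool(rows=[[[0,-0.01,0],[0,0,0],1],[[0,-0.02,0],[0,0,0],1],[[0,-0.03,0],[0,0,0],1],[[0,-0.04,0],[0,0,0],1],[[0,-0.04,0],[0,0,0],1],[[0,-0.04,0],[0,0,0],1],[[0,-0.04,0],[0,0,0],1],[[0,-0.03,0],[0,0,0],1],[[0,-0.02,0],[0,0,0],1],[[0,0,0],[0,0,0],1],[[0,0,0],[0,0,0],1]])

```text
t: 10.58
tcp_pos: [0.5908, 0.2713, 0.3359]
tool_rot: [-1.574, -0.001, -1.307]
wrist_force: [-0.9, 0.0, -4.1]
width: 0.32
```

```bash
python3 - <<'E'
from h import *
to([.586,-.217,.33],[0,0,-1],-1.31)
i=viewer.get_image('side')[:,:,::-1]
cv2.imwrite('pics/lift.png',cv2.resize(i[130:320,150:350],(600,570)))
E
```

```text
shift [ 0.4701  0.0067 -0.1321] rot/.12 [0.03 0.03 0.01] | tcp [0.5908 0.2713 0.3359] rpy [-1.574e+00 -1.000e-03 -1.307e+00] F [-0.9  0.  -4.1] w 0.32 t 10.57 q [ 0.3   0.45  0.57  1.7  -0.    1.61]
```

View pics/lift.png

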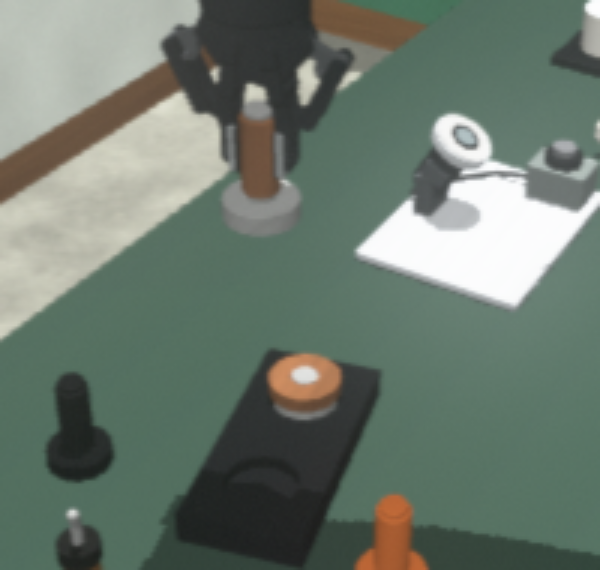

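The tamper is held upright and clear of the station, and the leveller is still seated. I'll move over to the camera.

Call:
servo_tool(rows=[[[0.02,0,-0.006],[0,0,0],1],[[0.04,0,-0.011],[0,0,0],1],[[0.045,0,-0.013],[0,0,0],1],[[0.045,0,-0.013],[0,0,0],1],[[0.045,0,-0.013],[0,0,0],1],[[0.045,0,-0.013],[0,0,0],1],[[0.045,0,-0.013],[0,0,0],1],[[0.045,0,-0.013],[0,0,0],1],[[0.045,0,-0.013],[0,0,0],1],[[0.045,0,-0.013],[0,0,0],1],[[0.035,0,-0.01],[0,0,0],1],[[0.015,0,-0.004],[0,0,0],1],[[0,0,0],[0,0,0],1],[[0,0,0],[0,0,0],1]])

```text
t: 12.38
tcp_pos: [0.5739, -0.2401, 0.3262]
tool_rot: [-1.591, 0.005, -1.31]
wrist_force: [0.9, 0.7, -3.5]
width: 0.32
```

```bash
python3 -c "
from h import *
to([.586,-.217,.33],[.4998,.0158,-.866],-1.57)"
```

```text
shift [-0.0192 -0.0041  0.0176] rot/.12 [ 4.52  2.08 -0.46] | tcp [ 0.5739 -0.2401  0.3262] rpy [-1.591  0.005 -1.31 ] F [ 0.9  0.7 -3.5] w 0.32 t 12.38 q [-0.53  0.4   0.47  1.66 -0.01  0.78]
```

Call:
servo_tool(rows=[[[-0.019,-0.004,0.018],[0.5,0.23,-0.05],1],[[0,0,0],[0.7,0.32,-0.07],1],[[0,0,0],[0.7,0.32,-0.07],1],[[0,0,0],[0.7,0.32,-0.07],1],[[0,0,0],[0.7,0.32,-0.07],1],[[0,0,0],[0.7,0.32,-0.07],1],[[0,0,0],[0.5,0.25,-0.05],1],[[0,0,0],[0,0,0],1],[[0,0,0],[0,0,0],1]])

```text
t: 13.5
tcp_pos: [0.5857, -0.2019, 0.3308]
tool_rot: [-1.037, 0.018, -1.553]
wrist_force: [0.1, 1.3, -3.0]
width: 0.32
```

```bash
python3 -c "
from h import *
to([.586,-.217,.247],[.4998,.0158,-.866],-1.57)"
```

```text
shift [ 0.0166  0.0719 -0.0425] rot/.12 [-0.09  0.05 -0.08] | tcp [ 0.5857 -0.2019  0.3308] rpy [-1.037  0.018 -1.553] F [ 0.1  1.3 -3. ] w 0.32 t 13.5 q [-0.62  0.06 -0.1   0.98  0.32  1.01]
```

Call:
servo_tool(rows=[[[0.008,0.018,-0.011],[-0.09,0.05,-0.08],1],[[0.008,0.018,-0.011],[0,0,0],1],[[0,0.018,-0.011],[0,0,0],1],[[0,0.01,-0.006],[0,0,0],1],[[0,0.004,-0.002],[0,0,0],1],[[0,0,0],[0,0,0],1],[[0,0,0],[0,0,0],1]])

```text
t: 14.38
tcp_pos: [0.5877, -0.2162, 0.251]
tool_rot: [-1.05, 0.01, -1.556]
wrist_force: [1.1, -0.6, -3.4]
width: 0.319
```

```bash
python3 - <<'E'
from h import *
to([.586,-.217,.247],[.4998,.0158,-.866],-1.57)
d=np.array([-.4998,-.0158,.866]);l=np.array([.6649,-.2148,.11])
t=viewer.get_image('top')[:,:,::-1];i=viewer.get_image('side')[:,:,::-1]
print('expected px foot,top:',[proj(n,l+k*d).round(1) for n in('top','side') for k in(.12,.21)])
cv2.imwrite('pics/fin.png',np.hstack([cv2.resize(t[145:245,300:400],(400,400)),cv2.resize(i[90:190,250:350],(400,400))]))
E
```

```text
shift [ 0.0008  0.0026 -0.0035] rot/.12 [ 0.03  0.06 -0.  ] | tcp [ 0.5877 -0.2162  0.251 ] rpy [-1.05   0.01  -1.556] F [ 1.1 -0.6 -3.4] w 0.319 t 14.38 q [-0.63  0.1  -0.25  0.8   0.31  0.99]
expected px foot,top: [array([365.6, 209.3]), array([372.2, 224.9]), array([324.5, 151. ]), array([340.6, 130.8])]
```

View pics/fin.png

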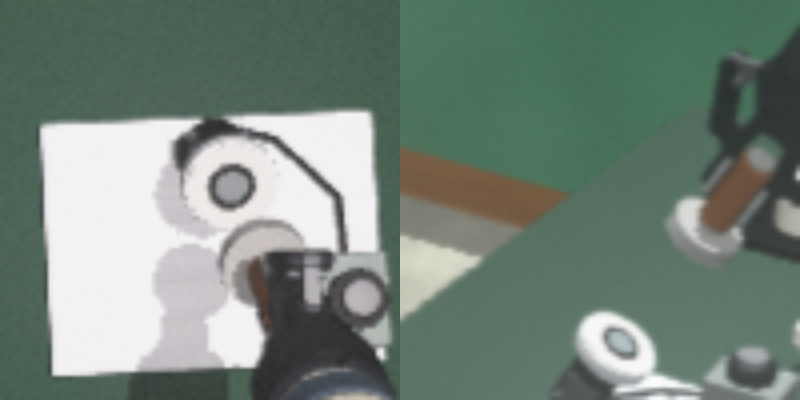

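The picture matches the predicted positions. The cap appears at (763,158) against an expected (762,163), and the foot is around (700,240) against (698,244). I'll make one small trim and let it settle.

Call:
servo_tool(rows=[[[0.001,0.003,-0.003],[0,0,0],1],[[0,0,0],[0,0,0],1],[[0,0,0],[0,0,0],1],[[0,0,0],[0,0,0],1],[[0,0,0],[0,0,0],1],[[0,0,0],[0,0,0],1]])

```text
t: 15.22
tcp_pos: [0.5865, -0.2175, 0.2474]
tool_rot: [-1.049, 0.01, -1.557]
wrist_force: [-1.0, -0.4, -3.7]
width: 0.321
```

```bash
python3 - <<'E'
from h import *
to([.586,-.217,.247],[.4998,.0158,-.866],-1.57)
s=manip.state();y=Ro.from_euler('xyz',s['tool_rot']).as_matrix()[:,1]
d=np.array([-.4998,-.0158,.866]);l=np.array([.6649,-.2148,.11])
v=s['tcp_pos']+.038*y-l; print('foot: along',v@d,'off',np.linalg.norm(v-(v@d)*d),'deg',np.degrees(np.arccos(-y@d)),abs(s['qvel']).max())
from station import sign_off
if abs(s['qvel']).max()<.03: print(sign_off())
E
```

```text
shift [-0.0005  0.0001 -0.0006] rot/.12 [0.02 0.06 0.  ] | tcp [ 0.5865 -0.2175  0.2474] rpy [-1.049  0.01  -1.557] F [-1.  -0.4 -3.7] w 0.321 t 15.22 q [-0.64  0.1  -0.26  0.79  0.31  0.99]
foot: along 0.12020923007548784 off 0.0006806992590764597 deg nan 0.0016897636944405703
the job is handed in; nothing more can be done
None<stdin>:5: RuntimeWarning: invalid value encountered in arccos
```

I pressed the start button and let it come up, then lifted the tamper out and handed the job in with it held in front of the lens. It took about 15 s of the 64 s allowed; no verdict was reported.

- **Button:** the fingertips bottomed at z = 70.8 mm with about 23 N. A picture afterwards showed the button up again, with the cup still standing where it was.
- **Tamper:** the jaws stopped on the handle at about 27 mm opening with an 80 N squeeze. The leveller was still in its seat after the lift.
- **Final place:** from the arm's pose, the foot is 120.2 mm out from the lens and 0.7 mm off the line of sight. The last pictures agreed with the predicted position to about 1–2 pixels. The arm was still, with joint speeds under 0.002 rad/s.
- **Checks that fell short:** my printed axis angle came out as "nan", a rounding fault for nearly parallel axes. The remaining turn to target was about 0.06 × 0.12 rad, roughly 0.4°, so the tool is square to the lens. This assumes the tamper has not shifted in the grip, and the last picture showed no shift. I did not measure the bottle, leveller or cup again at the very end.

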